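# Load the pastry warmer and switch it to the green setting

## Task

Lift the pastry roll off its baking pan and lower it (do not drop it) flat into the open bay of the warmer, lengthways. Then slide the warmer's clear cover fully shut over the bay, and after that press the green key fully down until it stays down and the key that was down before pops up. Leave the other things on the table where they stand.

Things in the scene. Friction and masses are not known exactly. Their poses are not given: they have to be found in the camera images.
- warmer: steel pastry warmer, fixed, 250 (x) by 380 (y) by 100 mm high. Origin at the centre of its underside, z up; x is its depth (away from the robot), y its length (to the robot's left). Its flat top, 100 mm up, holds from -y to +y: the key panel (y -190 to -80 mm), the open bay (-80 to +45) and a glazed bay that is already full (+53 to +180)
- bay (a point): centre of the floor of the open bay, 38 mm below the warmer's top (62 mm above the table). The bay is 220 mm long along the warmer's x and 125 mm wide along its y, with upright walls; the roll lies in it along the warmer's x, leaving 39 mm on each side when in the middle
- roll_mid (a point): centre (half-way up, 18 mm above its underside) of the loose pastry roll, golden brown with dark slashes across its top, 150 mm long (its x axis), 46 mm wide (its y axis), 36 mm high, long edges rounded, about 0.12 kg, rigid. Grasp it across its width
- pan: shallow aluminium baking pan, fixed, 230 by 150 mm (x, y), rim 12 mm high and 6 mm thick, floor 3 mm thick; origin at the centre of its underside. The roll starts on it, roughly in the middle and along its x axis
- cover (a joint): clear sliding cover, aluminium frame, 240 (x) by 134 mm (y), 7 mm thick, upper face 110 mm above the table; how far it is open, in m: 0 shut over the open bay (on its stop), 0.125 fully open (over the glazed bay). Slides along the warmer's y, towards -y to shut; stays where it is left; about 2 N moves it
- cover_handle (a point): centre of the cover's handle: an upright black bar on the middle of the cover, 90 mm long along the warmer's x, 12 mm thick along its y, top 131 mm above the table, standing 21 mm above the cover; push it from its +y side with closed fingers
- key_green (a joint): the green key; how far it is down, in m: 0 up, 0.010 fully down. The three keys are interlocked: one is down at a time, and pressing another makes the one that was down rise. A key resists with up to about 8 N; past half its travel it snaps down by itself and stays; let go before that and it springs back. White is the one down at the start
- key_green_top (a point): centre of the top face of the green key, 32 (warmer x) by 50 mm (warmer y); 116 mm above the table when up, 106 mm when down; pressed straight down. The three keys (green, white, blue) stand in one row along the warmer's x, 38 mm apart, in any order, at warmer y -137.5 mm
- key_white (a joint): the white key, which is down at the start; how far it has risen, in m: 0 down, 0.010 up (the other way round from the green and blue keys)
- key_blue (a joint): the blue key, as the green one: 0 up (as at the start), 0.010 down
- jar: bystander: amber glass jar, 72 mm across, 100 mm high; origin at the centre of its underside
- shaker: bystander: aluminium sugar shaker, 64 mm across, 108 mm high; origin at the centre of its underside
- mug: bystander: blue mug, 82 mm across without its handle, 92 mm high; origin at the centre of its underside
- rolling_pin: bystander: wooden rolling pin, 52 mm thick, 410 mm long along its x; origin at its middle, on the table
- bowl: bystander: white bowl, 150 mm across, 65 mm high; origin at the centre of its underside
Not all that is in view belongs to the job. What is shaped like the part that bears roll_mid but purple is not meant.

How it is judged:
By the outcome, as a careful person would: the job done as asked, in the order asked, and still so for the second after the job is handed in, with the robot touching nothing.
It also fails if it takes over 64 s, if anything falls off the work surface, if the arm or the gripper's body presses on something with over 40 N, if the wrist force passes 120 N, or if a joint passes its speed limit or range.

## Robot

A 6-joint arm with a two-finger parallel gripper is mounted at the origin on the work surface. World frame = base frame: x ahead of the robot, y to its left, z up, the work surface at z = 0. Lengths are in mm, angles in rad, forces in N, time in s.
With the tool pointing down it reaches from about 375 to 975 mm from the base axis. Payload 3.8 kg.
Tool frame: the origin (TCP) lies between the finger pads; the fingertips stand 14 mm ahead of it and the grasp point (between the pads) lies 5 mm behind it; z points along the fingers, y is the line along which they close (so a half turn about z gives the same grasp; the last joint's range is limited). The gripper opens to 85 mm and grips with 20 to 120 N. Pads are 22 mm wide; open, the fingers measure 114 mm over their backs; the gripper's body (76 mm by 85 mm) begins 54 mm behind the grasp point. The pads swing forward as they close: fully open they stand 13 mm farther back than shut.
Start: joints at [-1.243, 0.264, 1.604, -0, 1.274, -0.037], TCP at [240.809, -630.578, 245.28] pointing down, gripper open.
Joint ranges: [-2.63, 2.63], [-0.94, 2.18], [0.31, 2.57], [-1.31, 4.45], [0, 2.66], [-2.55, 2.55]. Speed limits (rad/s): [2.57, 2.57, 3.14, 3.14, 3.14, 3.14].

## Interface

Orientations are given as a unit quaternion [x, y, z, w].
In Python, from bench import * gives the robot as it stands.
- The arm moves only by the tool carry_out, never from a script. Its argument "rows" is a list that holds one entry, the list of rows, each a list of 5 numbers: the finger opening in mm, from 0 to 85.4, then the shift along the tool's x, y, z in mm, then the turn about the tool's z in rad. A call has 1 to 8 rows; each row is the pose to reach, as a shift and turn from the pose commanded when the call began, along the tool's axes at that moment; what a row does not reach only later rows make up. A row lasts 1/12 s, in which the tool goes at most 41.7 mm and 7.16 degrees, less where a joint would pass 70% of its speed; a pose out of reach is approached as far as the arm can. A call with a gripper value outside its range is refused whole. The fingers move at their own pace and stop on an object; "newtons" is the grip in N (left out, the last holds). Time passes only in rows, so rows that repeat a pose let the fingers close. It gives the time, the measured TCP pose, the force, the opening and the grip force at its end, in the units of the state.
- state(): the state, without advancing time (a new reading comes with each control period).
- get_image(name): name is "scene" or "top" or "wrist"; returns a dict with "img" (384x512x3 uint8, red, green, blue), "z_map" (384x512 float32, mm along the optical axis (not along the pixel's ray), 0 where there is no reading), "intrinsics" (3x3 intrinsics, pixels), "eye" and "orientation" of the camera in the world. Camera axes: x right, y down, z forward; pixel columns grow to the right and rows downward; lengths in mm; the calibration is good to about 2 mm. A picture is of the moment at which its call begins.
- finish_job(): hands the job in; it is judged then, once.
Trained networks look in the newest picture that a camera, given by its name, has taken for a name from the list of things; names that differ only in an ending like _2 or _b are one class to them, and where a whole thing is asked for, a point or a joint stands for the part that bears it (a point fixed in the world has none). Each returns a list of dicts, best first, with "conf" (0 to 1); they miss things now and then, are a little off and sometimes report something else, mostly with a low value. They report only what shows in the picture. A call takes as long as a camera call. They do not tell look-alikes from the thing itself.
- silhouettes(thing, camera): "mask" (384x512 bool, what is visible of it) and "rect" ([centre column, centre row, width, height] in pixels, round what is visible of it).
- mark_of(thing, camera): "centre" ([row, column] in pixels: a listed point, or the origin of a listed thing).
The state is a dict: "clock": time; "q": joint angles; "joint_velocities": joint speeds; "effort": joint torques, N m; "ee_pos": TCP position; "tcp_rot": TCP orientation; "contact_force": force on the tool from outside, world axes, zero at the start; "torque": the same for the moment, N m; "width": finger opening in mm; "gripper_force": force on a finger pad.
Only numpy, scipy, OpenCV 4.12 (cv2) and the standard library are available. Lean on these libraries where they do the work, as an engineer would, in place of code of your own. Each camera call takes 0.05 s, during which the arm holds its last target. There are 200 camera calls.

## Working session

There is one attempt and no reset: what is moved stays moved. The work goes in short steps, Python scripts to look and compute and a tool call to move; the robot and the scene stay as the last step left them, time stands still between calls to the robot, and variables do not carry over. Pictures are saved under pics/ and viewed, at most 10 in all, crops included, and the job is handed in when it is done.

Besides the shell and the picture viewer there is one more tool, called after "Call:" by a JSON object that holds its "method" and its "body", one argument or row to a line. carry_out: Moves the arm, as the interface text tells. Its arguments: {"type":"object","properties":{"rows":{"type":"array","items":{"type":"array","items":{"type":"array","items":{"type":"number"}}}},"newtons":{"type":"number"}},"required":["rows"]}

```bash
mkdir -p pics
cat > h.py <<'E'
from bench import *
import numpy as np, cv2
from scipy.spatial.transform import Rotation as R
def cam(n):
    d=get_image(n); d['n']=n; return d
def rot(d):
    o=np.array(d['orientation'],float); return o if o.shape==(3,3) else R.from_quat(o).as_matrix()
def pt(d,r,c,z=None,world_z=None):
    K=np.array(d['intrinsics']); ray=rot(d)@np.array([(c-K[0,2])/K[0,0],(r-K[1,2])/K[1,1],1]); e=np.array(d['eye'])
    if world_z is not None: return e+ray*(world_z-e[2])/ray[2]
    return e+ray*(d['z_map'][int(r),int(c)] if z is None else z)
def cloud(d):
    K=np.array(d['intrinsics']); v,u=np.mgrid[:384,:512]; z=d['z_map']
    p=np.stack([(u-K[0,2])/K[0,0]*z,(v-K[1,2])/K[1,1]*z,z],-1)
    return p@rot(d).T+np.array(d['eye'])
def tool():
    s=state(); return np.array(s['ee_pos']),R.from_quat(s['tcp_rot'])
def save(d,f): cv2.imwrite('pics/'+f,d['img'][...,::-1])
E
python3 - <<'E'
from h import *
ds=[cam('top'),cam('scene')]
cv2.imwrite('pics/a.png',ds[0]['img'][...,::-1]);cv2.imwrite('pics/b.png',ds[1]['img'][...,::-1])
for d in ds:
  print(d['n'],d['eye'],d['orientation'],d['intrinsics'])
  P=cloud(d)
  for t in ['warmer','bay','roll_mid','pan','cover_handle','key_green_top','key_white','key_blue','cover','jar','shaker','mug','rolling_pin','bowl']:
    for m in mark_of(t,d['n'])[:3]:
      r,c=m['centre']; 
      if 0<=r<384 and 0<=c<512: print(t,round(m['conf'],2),np.round([r,c]),np.round(P[int(r),int(c)]))
p,r=tool();print(p,r.as_matrix().round(3),state()['clock'])
E
```

```text
top [ 297.98270602  -10.13862432 1205.29433021] [-0.70013886  0.71106899 -0.05193035  0.03859671] [[401.09527161   0.         256.56145228]
 [  0.         401.09527161 192.45659892]
 [  0.           0.           1.        ]]
bay 0.66 [183. 396.] [ 469. -443.   48.]
bay 0.58 [159. 281.] [ 545. -106.   64.]
roll_mid 0.95 [238. 298.] [ 313. -152.   34.]
roll_mid 0.91 [176. 139.] [502. 313.  39.]
roll_mid 0.85 [287. 150.] [182. 277.  34.]
cover_handle 0.76 [149. 243.] [556.   4. 133.]
key_green_top 0.53 [136. 327.] [ 598. -232.  116.]Traceback (most recent call last):
  File "<stdin>", line 8, in <module>
ValueError: it knows: bay, bowl, cover_handle, jar, key_green_top, mug, pan, roll_mid, rolling_pin, shaker, warmer
```

View pics/a.png

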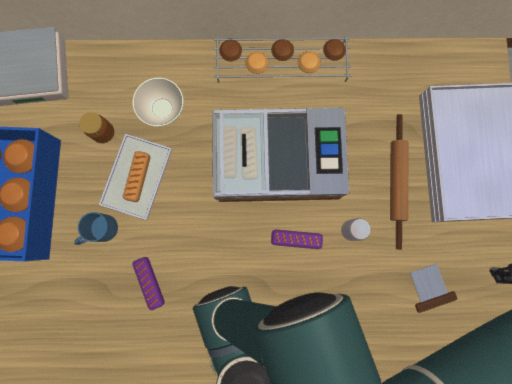

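View pics/b.png

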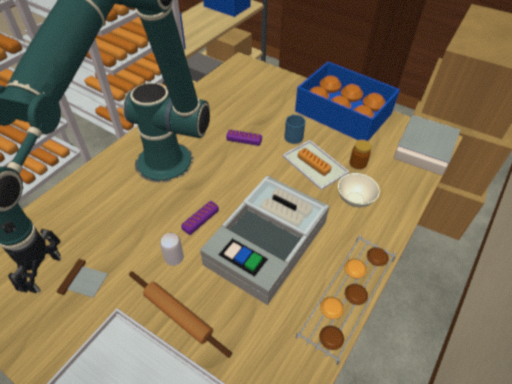

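The top view shows the golden roll on its pan at px (137,176), and the warmer at (280,153) with its cover over the left bay. The handle is at (243,149) and the green key at (329,135), at the far end of the row. Purple decoys are at (297,239) and (148,283). Next I measure the poses.

Run:
```python
from h import *
d=cam('top');P=cloud(d);h=P[...,2]
def rect(mask,n):
  q=P[mask][:,:2].astype(np.float32); print(n,len(q),[np.round(x,1) for x in cv2.minAreaRect(q)], 'medz',np.median(P[mask][:,2]).round(1))
hsv=cv2.cvtColor(d['img'],cv2.COLOR_RGB2HSV)
v,u=np.mgrid[:384,:512]
box=lambda a,b,c,e:(u>=a)&(u<=b)&(v>=c)&(v<=e)
w=box(205,355,100,205)
rect(w&(h>92)&(h<140),'warmer top')
rect(w&(h>121)&(h<140),'handle')
rect(w&(h>50)&(h<75)&box(260,312,105,200),'bayfloor')
rect(box(315,343,125,145)&(hsv[...,0]>40)&(hsv[...,0]<80)&(hsv[...,1]>130)&(h>100),'green')
rect(box(315,343,135,175)&(hsv[...,0]>100)&(hsv[...,0]<130)&(hsv[...,1]>130)&(h>100),'blue')
rect(box(120,155,145,208)&(h>22),'roll z')
for m in silhouettes('roll_mid','top')[:3]:
  mm=m['mask']&(h>20); print(m['rect'],m['conf'])
  if mm.sum()>50: rect(mm,'roll sil')
for t in ['jar','mug','bowl','shaker','pan']:
  for m in silhouettes(t,'top')[:1]: rect(m['mask'],t)
for r,c in [(176,138),(135,329),(150,329),(163,329),(160,288)]: print(r,c,P[r,c].round())
p,r=tool();print(p,r.as_matrix().round(3),state()['clock'])
```

```text
warmer top 8626 [array([557.2, -99.3]), array([250.7, 380.3]), np.float64(0.5)] medz 106.3
handle 135 [array([555.9,   1. ]), array([11. , 86.8]), np.float64(89.5)] medz 130.3
bayfloor 2917 [array([ 547.6, -115.5]), array([242.4, 150.3]), np.float64(1.1)] medz 62.3
green 202 [array([ 464.8, -121.2]), array([ 52.6, 397.4]), np.float64(48.8)] medz 115.2
blue 234 [array([ 449.6, -125.1]), array([ 55.9, 376.4]), np.float64(44.4)] medz 114.7
roll z 809 [array([441.1, 155.7]), array([411.6, 150.1]), np.float64(69.2)] medz 37.6
[297.6, 238.8, 53.7, 21.4] 0.91
roll sil 790 [array([ 313.4, -117.7]), array([212.1,  47.7]), np.float64(85.5)] medz 34.6
[149.1, 285.4, 27.2, 51.5] 0.87
roll sil 860 [array([247.8, 149.9]), array([149.3, 334.1]), np.float64(22.5)] medz 34.5
[138.2, 175.2, 28.1, 50.5] 0.86
roll sil 815 [array([441.1, 155.7]), array([411.3, 150.8]), np.float64(69.4)] medz 37.6
jar 686 [array([470.3, 235.7]), array([596.6,  67.8]), np.float64(48.5)] medz 96.7
mug 1042 [array([346.4, 239.7]), array([501.3,  88. ]), np.float64(89.0)] medz 43.4
bowl 1971 [array([576.7, 126.3]), array([600.2, 158. ]), np.float64(40.8)] medz 25.8
shaker 537 [array([ 306.7, -187.6]), array([ 62.9, 349.7]), np.float64(13.0)] medz 99.3
pan 2823 [array([459.7, 184.2]), array([469.9, 227.6]), np.float64(71.9)] medz 3.8
176 138 [502. 314.  36.]
135 329 [ 597. -237.  117.]
150 329 [ 555. -236.  115.]
163 329 [ 520. -237.  102.]
160 288 [ 540. -126.   59.]
[ 240.81697878 -630.6029759   245.34312133] [[ 0.934  0.357  0.   ]
 [ 0.357 -0.934 -0.   ]
 [ 0.     0.    -1.   ]] 0.75
```

Run:
```python
from h import *
d=cam('top');P=cloud(d);h=P[...,2];ok=d['z_map']>0
v,u=np.mgrid[:384,:512]
box=lambda a,b,c,e:(u>=a)&(u<=b)&(v>=c)&(v<=e)
def rect(m,n):
  q=P[m&ok][:,:2].astype(np.float32); print(n,len(q),[np.round(x,1) for x in cv2.minAreaRect(q)],'med',np.median(P[m&ok],0).round(1))
m=(box(120,155,145,208)&(h>22)&(h<60)&ok).astype(np.uint8)
m=cv2.morphologyEx(m,cv2.MORPH_OPEN,np.ones((3,3)))>0
rect(m,'roll')
hsv=cv2.cvtColor(d['img'],cv2.COLOR_RGB2HSV)
rect(box(318,341,127,142)&(hsv[...,0]>40)&(hsv[...,0]<80)&(hsv[...,1]>130)&(h>100)&(h<130),'green')
for t in ['jar','mug','bowl']:
  for s in silhouettes(t,'top')[:1]: rect(s['mask'],t)
r=R.from_quat(state()['tcp_rot']).as_matrix(); print(np.arctan2(r[1,0],r[0,0]))
p=state()['ee_pos']
for n,t in [('roll',(502,313,150))]: print(n,r.T@(np.array(t)-p))
```

```text
roll 797 [array([504.2, 322.6]), array([ 46.5, 150.2]), np.float64(76.3)] med [501.9 319.8  37.6]
green 199 [array([ 597.3, -235.7]), array([34.5, 49.1]), np.float64(1.2)] med [ 594.4 -235.2  114.9]
jar 764 [array([666.6, 439.6]), array([114.8,  72. ]), np.float64(15.6)] med [637.2 422.5  94.6]
mug 1085 [array([352. , 441.7]), array([125.7,  95.1]), np.float64(86.4)] med [352.7 439.   39.7]
bowl 1910 [array([719.8, 254.2]), array([145.9, 144.6]), np.float64(1.0)] med [734.3 264.4  25.9]
0.36483480743885177
roll [ 580.66196187 -788.29672888   95.26111958]
```

Call:
{"method": "carry_out", "body": {
  "rows": [
    [[85, 262, -197, 10, 0], [85, 262, -197, 10, 0], [85, 262, -197, 10, 0], [85, 262, -197, 10, 0], [85, 262, -197, 10, 0], [85, 262, -197, 10, 0], [85, 262, -197, 10, 0], [85, 262, -197, 10, 0]]
  ],
  "newtons": 30
}}

```text
clock: 1.62
ee_pos: [416.2, -350.8, 235.5]
tcp_rot: [0.983, 0.182, 0.0, 0.0]
contact_force: [1.5, -0.2, 0.6]
width: 85.0
gripper_force: 0.0
```

Call:
{"method": "carry_out", "body": {
  "rows": [
    [[85, 160, -292, 0, 0], [85, 160, -292, 0, 0], [85, 160, -292, 0, 0], [85, 160, -292, 0, 0], [85, 160, -292, 0, 0], [85, 160, -292, 0, 0], [85, 160, -292, 0, 0], [85, 160, -292, 0, 0]]
  ]
}}

```text
clock: 2.28
ee_pos: [460.5, -21.2, 235.8]
tcp_rot: [0.983, 0.181, 0.001, 0.0]
contact_force: [0.8, -0.5, 0.2]
width: 84.7
gripper_force: 0.0
```

Call:
{"method": "carry_out", "body": {
  "rows": [
    [[85, 158, -295, 20, 0.604], [85, 158, -295, 20, 0.604], [85, 158, -295, 20, 0.604], [85, 158, -295, 20, 0.604], [85, 158, -295, 20, 0.604], [85, 158, -295, 20, 0.604], [85, 158, -295, 20, 0.604], [85, 158, -295, 20, 0.604]]
  ]
}}

```text
clock: 2.95
ee_pos: [499.4, 283.1, 217.2]
tcp_rot: [0.993, -0.119, 0.0, -0.0]
contact_force: [1.6, -0.6, -0.5]
width: 85.2
gripper_force: 0.0
```

```bash
cat > look.py <<'E'
from h import *
import sys
d=cam('wrist');P=cloud(d);h=P[...,2];ok=d['z_map']>0
save(d,sys.argv[1])
s=state();r=R.from_quat(s['tcp_rot']).as_matrix()
print(s['clock'],s['ee_pos'],np.arctan2(r[1,0],r[0,0]),s['q'],s['contact_force'],d['eye'])
E
python3 look.py c.png
python3 - <<'E'
import sys; sys.path.insert(0,'.')
from h import *
d=cam('wrist');P=cloud(d);h=P[...,2];ok=(d['z_map']>0)
for m in silhouettes('roll_mid','wrist')[:3]:
  q=m['mask']&ok&(h>22)&(h<60)
  if q.sum()>50: print(m['conf'],np.round(m['rect']),[np.round(x,1) for x in cv2.minAreaRect(P[q][:,:2].astype(np.float32))],np.percentile(P[q],[2,50,98],axis=0).round(1))
E
```

```text
3.0 [500.01433829 290.05400808 216.66818962] -0.2367071920032616 [0.4795784  0.09897452 1.85109507 0.0055699  1.18732225 2.28500955] [3.75942691 4.89897207 0.27189333] [571.40760712 265.98809436 344.69333719]
0.75 [229. 173.  44. 122.] [array([505.6, 323.3]), array([ 45.8, 146.8]), np.float64(76.0)] [[438.6 290.7  28.8]
 [513.1 320.6  37.2]
 [574.3 351.8  39.3]]
```

View pics/c.png

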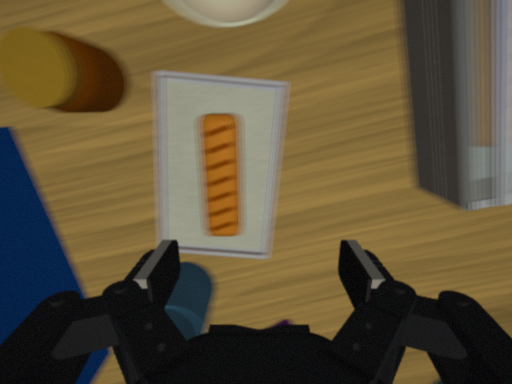

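The roll lies at (505,323) at -14°. The wrist view shows clear space on both sides, with the jar top left and the mug below.

Call:
{"method": "carry_out", "body": {
  "rows": [
    [[85, -1, -15, 30, 0], [85, -1, -15, 60, 0], [85, -1, -15, 100, 0.005], [85, -1, -15, 130, 0.005], [85, -1, -15, 145, 0.005], [85, -1, -15, 145, 0.005], [85, -1, -15, 145, 0.005]]
  ]
}}

```text
clock: 3.68
ee_pos: [501.5, 294.2, 71.3]
tcp_rot: [0.992, -0.122, -0.001, 0.001]
contact_force: [-0.1, 0.2, -0.2]
width: 85.0
gripper_force: 0.0
```

Run:
```python
from h import *
s=state();r=R.from_quat(s['tcp_rot']).as_matrix();print(s['ee_pos'],np.arctan2(r[1,0],r[0,0]),r.T@(np.array([505,323,21.])-s['ee_pos']))
```

```text
[501.48495991 294.15342816  71.28459782] -0.24531755571190617 [ -3.51055237 -28.9329312   50.23527153]
```

Call:
{"method": "carry_out", "body": {
  "rows": [
    [[85, -3.5, -29, 0, 0], [85, -3.5, -29, 0, 0], [85, -3.5, -29, 0, 0]]
  ]
}}

```text
clock: 3.93
ee_pos: [508.0, 326.1, 75.0]
tcp_rot: [0.993, -0.121, 0.002, -0.002]
contact_force: [-0.6, -0.4, -1.2]
width: 84.9
gripper_force: 0.0
```

```bash
python3 look.py d.png
python3 - <<'E'
from h import *
s=state();r=R.from_quat(s['tcp_rot']).as_matrix();print(r.T@(np.array([505,323,21.])-s['ee_pos']))
E
```

```text
3.9833 [507.36343156 325.36995025  74.49808758] -0.24372405464083388 [ 5.29092198e-01  2.85748263e-01  1.91535128e+00 -4.12691363e-04
  9.36535198e-01  2.34385260e+00] [ 0.26831234 -0.83524942  0.05962113] [579.35612942 308.42305059 202.79176495]
[-1.88567527  3.00532113 53.48513926]
```

View pics/d.png

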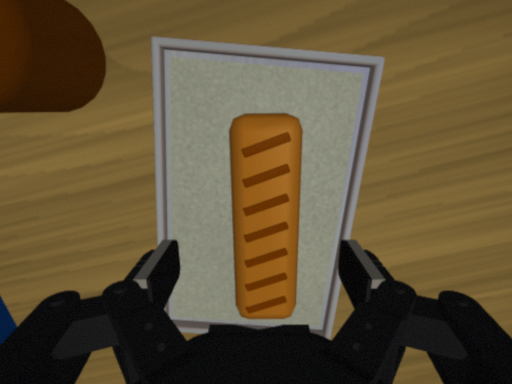

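The roll lies centred between the fingers (px 266 against 260) with both pads clear. I descend and grip.

Call:
{"method": "carry_out", "body": {
  "rows": [
    [[85, -2, 3, 20, 0], [85, -2, 3, 40, 0], [85, -2, 3, 53, 0], [85, -2, 3, 53, 0], [85, -2, 3, 53, 0]]
  ]
}}

```text
clock: 4.4
ee_pos: [502.6, 321.5, 18.7]
tcp_rot: [0.993, -0.122, -0.001, 0.001]
contact_force: [-0.0, 0.1, 0.6]
width: 85.4
gripper_force: 0.0
```

Call:
{"method": "carry_out", "body": {
  "rows": [
    [[40, 0, 0, 0, 0], [40, 0, 0, 0, 0], [40, 0, 0, 0, 0], [40, 0, 0, 0, 0], [40, 0, 0, 0, 0], [40, 0, 0, 0, 0]]
  ],
  "newtons": 30
}}

```text
clock: 4.9
ee_pos: [504.1, 323.0, 20.3]
tcp_rot: [0.993, -0.122, 0.001, -0.001]
contact_force: [-0.8, 0.0, 5.4]
width: 45.5
gripper_force: 33.1
```

Call:
{"method": "carry_out", "body": {
  "rows": [
    [[40, 0, 0, -10, 0], [40, 0, 0, -40, 0], [40, 0, 0, -80, 0], [40, 0, 0, -120, 0], [40, 0, 0, -150, 0], [40, 0, 0, -170, 0], [40, 0, 0, -170, 0]]
  ]
}}

```text
clock: 5.48
ee_pos: [505.9, 324.0, 195.7]
tcp_rot: [0.993, -0.122, 0.004, -0.003]
contact_force: [1.4, 1.0, -1.4]
width: 45.7
gripper_force: 32.4
```

Call:
{"method": "carry_out", "body": {
  "rows": [
    [[40, 9, 24, 0, -0.02], [40, 20, 52, 0, -0.05], [40, 31, 82, 0, -0.08], [40, 43, 112, 0, -0.11], [40, 54, 142, 0, -0.14], [40, 66, 172, 0, -0.18], [40, 77, 202, 0, -0.22], [40, 85, 223, 0, -0.254]]
  ]
}}

```text
clock: 6.15
ee_pos: [530.2, 82.8, 187.1]
tcp_rot: [1.0, 0.005, -0.002, 0.001]
contact_force: [0.1, 0.3, -1.3]
width: 45.7
gripper_force: 32.3
```

```bash
cat > to.py <<'E'
from h import *
import sys
s=state();r=R.from_quat(s['tcp_rot']).as_matrix();y=np.arctan2(r[1,0],r[0,0]);t=np.array([float(a) for a in sys.argv[1:4]])
print(s['clock'],s['ee_pos'].round(1) if hasattr(s['ee_pos'],'round') else s['ee_pos'],'yaw',y.round(3),'shift',(r.T@(t-s['ee_pos'])).round(1),'turn',round(y-float(sys.argv[4]),3),'w',s['width'],'q6',s['q'][5])
E
python3 to.py 557.3 -117 180 0.009
```

```text
6.15 [530.2  82.8 187.1] yaw 0.011 shift [ 25.  200.    7.2] turn 0.002 w 45.7113549402394 q6 1.66926981616376
```

Call:
{"method": "carry_out", "body": {
  "rows": [
    [[40, 3, 25, 0, 0], [40, 7, 55, 0, 0], [40, 11, 90, 0, 0], [40, 15, 125, 0, 0], [40, 20, 155, 0, 0], [40, 23, 180, 0, 0], [40, 25, 197, 0, 0], [40, 25, 197, 0, 0]]
  ]
}}

```text
clock: 6.82
ee_pos: [557.6, -114.4, 187.1]
tcp_rot: [1.0, 0.003, -0.001, 0.0]
contact_force: [0.4, -0.6, -2.4]
width: 45.6
gripper_force: 32.2
```

Call:
{"method": "carry_out", "body": {
  "rows": [
    [[40, 0, 0, 0, 0], [40, 0, 0, 0, 0], [40, 0, 0, 0, 0]]
  ]
}}

```text
clock: 7.07
ee_pos: [557.8, -110.2, 188.1]
tcp_rot: [1.0, 0.005, -0.001, -0.0]
contact_force: [-0.3, 0.6, -1.5]
width: 45.3
gripper_force: 32.2
```

```bash
python3 to.py 557.3 -117 80 0.009; python3 look.py e.png
python3 - <<'E'
from h import *
d=cam('wrist');P=cloud(d);ok=d['z_map']>0;h=P[...,2]
# bay extents: floor points
m=ok&(h>55)&(h<70)&(P[...,0]>440)&(P[...,0]<690)&(P[...,1]>-200)&(P[...,1]<-30)
print(m.sum(),np.percentile(P[m],[1,50,99],axis=0).round(1))
E
```

```text
7.0667 [ 557.8 -110.2  188.1] yaw 0.011 shift [ -0.4   6.9 108.1] turn 0.002 w 45.28373464390273 q6 1.3207996812580383
7.1167 [ 558.08600735 -110.18636536  188.41886479] 0.01108093007168868 [-2.38881021e-01  1.08118798e-01  1.89537710e+00  3.11439772e-04
  1.13920342e+00  1.32070421e+00] [ 0.21264785  0.07151449 -1.3183844 ] [ 632.24552094 -108.86095318  315.48598642]
10179 [[ 511.5 -179.1   59.8]
 [ 640.  -146.3   61.5]
 [ 667.4  -57.1   68.3]]
```

View pics/e.png

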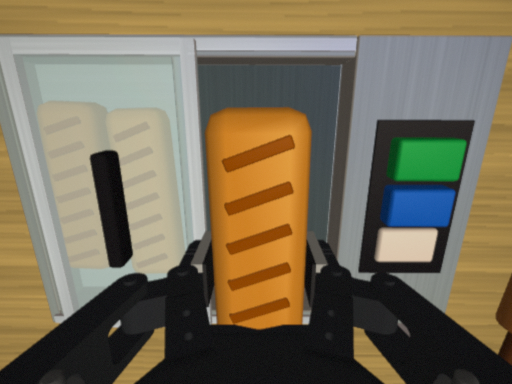

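The wrist view shows the roll held over the open bay, which spans px 200–345. The cover frame is to its left and the keys to its right. I shift 7 mm towards the keys and lower.

Call:
{"method": "carry_out", "body": {
  "rows": [
    [[40, 0, 7, 15, 0], [40, 0, 7, 40, 0], [40, 0, 7, 65, 0], [40, 0, 7, 85, 0], [40, 0, 7, 95, 0], [40, 0, 7, 100, 0], [40, 0, 7, 103, 0], [40, 0, 7, 103, 0]]
  ]
}}

```text
clock: 7.83
ee_pos: [559.1, -118.2, 86.3]
tcp_rot: [1.0, 0.005, 0.0, 0.0]
contact_force: [1.0, -0.7, -1.7]
width: 45.3
gripper_force: 32.3
```

```bash
python3 to.py 557.3 -117 79.5 0.009
```

```text
7.8333 [ 559.1 -118.2   86.3] yaw 0.01 shift [-1.8 -1.2  6.8] turn 0.001 w 45.255001183776706 q6 1.3086164533125553
```

Call:
{"method": "carry_out", "body": {
  "rows": [
    [[40, -1, -1, 2, 0], [40, -1, -1, 3, 0], [40, -1, -1, 4, 0], [40, -1, -1, 5, 0], [40, -1, -1, 5, 0]]
  ]
}}

```text
clock: 8.25
ee_pos: [557.7, -117.5, 81.2]
tcp_rot: [1.0, 0.005, 0.0, 0.0]
contact_force: [0.1, -0.8, -0.8]
width: 45.7
gripper_force: 32.3
```

Call:
{"method": "carry_out", "body": {
  "rows": [
    [[40, 0, 0, 1, 0], [40, 0, 0, 1, 0], [40, 0, 0, 1, 0]]
  ]
}}

```text
clock: 8.5
ee_pos: [557.5, -117.4, 79.9]
tcp_rot: [1.0, 0.005, -0.0, -0.0]
contact_force: [0.2, 0.2, -2.0]
width: 45.5
gripper_force: 32.3
```

Call:
{"method": "carry_out", "body": {
  "rows": [
    [[40, 0, 0, 1, 0], [40, 0, 0, 1, 0], [40, 0, 0, 1, 0]]
  ]
}}

```text
clock: 8.75
ee_pos: [557.8, -117.5, 79.3]
tcp_rot: [1.0, 0.005, 0.0, 0.0]
contact_force: [-2.0, 0.1, 2.5]
width: 45.7
gripper_force: 32.7
```

Call:
{"method": "carry_out", "body": {
  "rows": [
    [[40, 0, 0, 1, 0], [40, 0, 0, 1, 0], [40, 0, 0, 1, 0]]
  ]
}}

```text
clock: 9.0
ee_pos: [557.8, -117.5, 79.3]
tcp_rot: [1.0, 0.005, 0.0, 0.0]
contact_force: [-3.7, 0.1, 8.3]
width: 45.6
gripper_force: 33.4
```

Floor contact is made, so I release and rise.

Call:
{"method": "carry_out", "body": {
  "rows": [
    [[66, 0, 0, -1, 0], [66, 0, 0, -1, 0], [66, 0, 0, -1, 0], [66, 0, 0, -1, 0]]
  ]
}}

```text
clock: 9.33
ee_pos: [557.6, -117.4, 78.7]
tcp_rot: [1.0, 0.005, -0.0, -0.0]
contact_force: [0.2, -0.6, 0.4]
width: 65.9
gripper_force: 0.0
```

Call:
{"method": "carry_out", "body": {
  "rows": [
    [[66, 0, 0, -10, 0], [66, 0, 0, -30, 0], [66, 0, 0, -60, 0], [66, 0, 0, -95, 0], [66, 0, 0, -120, 0], [66, 0, 0, -120, 0], [66, 0, 0, -120, 0]]
  ]
}}

```text
clock: 9.92
ee_pos: [559.3, -117.8, 202.1]
tcp_rot: [1.0, 0.005, 0.003, 0.001]
contact_force: [0.5, 0.1, 0.0]
width: 66.3
gripper_force: 0.0
```

```bash
python3 to.py 556 45 190 0.009; python3 look.py f.png
python3 - <<'E'
from h import *
d=cam('wrist');P=cloud(d);ok=d['z_map']>0;h=P[...,2]
for n,m in [('roll',(h>80)&(h<99)&(P[...,1]>-160)&(P[...,1]<-75)&(P[...,0]>455)&(P[...,0]<655)),('handle',(h>122)&(h<138)&(P[...,1]>-40)&(P[...,1]<60)&(P[...,0]>490)&(P[...,0]<620))]:
  m=m&ok; print(n,m.sum(),np.percentile(P[m],[2,50,98],axis=0).round(1))
E
```

```text
9.9167 [ 559.3 -117.8  202.1] yaw 0.01 shift [  -1.7 -162.8   11.9] turn 0.001 w 66.28187406595374 q6 1.309741143862956
9.9667 [ 557.8995471  -117.4380069   199.90783862] 0.00981955313640707 [-2.51163599e-01  9.90454181e-02  1.88311378e+00  7.18117611e-06
  1.15779269e+00  1.30981063e+00] [-0.37151517 -0.30250849 -0.84686312] [ 632.79305395 -116.23506181  329.96478745]
roll 7775 [[ 491.8 -138.4   88.2]
 [ 569.  -116.7   96.3]
 [ 629.8  -95.    98.2]]
handle 2075 [[515.2  -4.4 122.6]
 [561.6  -0.7 129.1]
 [600.3   6.8 130.7]]
```

View pics/f.png

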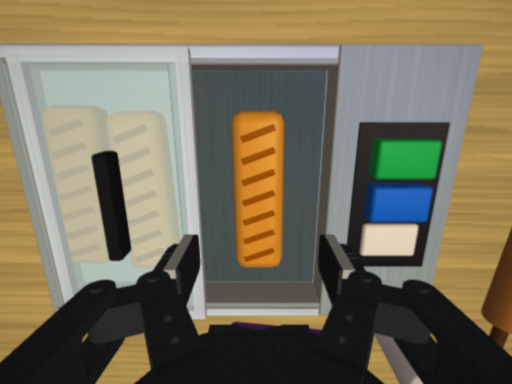

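The roll lies flat in the middle of the bay. The handle is at y≈1, with its +y face at y≈7. I go to y=45 with the fingers closed.

Call:
{"method": "carry_out", "body": {
  "rows": [
    [[0, 0, -35, 0, 0], [0, 0, -75, 0, 0], [0, 0, -115, 0, 0], [0, 0, -145, 0, 0], [0, 0, -163, 0, 0], [0, 0, -163, 0, 0], [0, 0, -163, 0, 0], [0, 0, -163, 0, 0]]
  ]
}}

```text
clock: 10.68
ee_pos: [555.1, 45.1, 197.5]
tcp_rot: [1.0, 0.005, -0.001, 0.0]
contact_force: [1.1, 0.6, -0.5]
width: 0.3
gripper_force: 0.0
```

Call:
{"method": "carry_out", "body": {
  "rows": [
    [[0, 0, 0, 20, 0], [0, 0, 0, 45, 0], [0, 0, 0, 60, 0], [0, 0, 0, 65, 0], [0, 0, 0, 65, 0], [0, 0, 0, 65, 0]]
  ]
}}

```text
clock: 11.18
ee_pos: [556.2, 44.7, 134.1]
tcp_rot: [1.0, 0.004, -0.0, 0.0]
contact_force: [0.7, -0.1, 0.4]
width: 0.0
gripper_force: 0.0
```

```bash
python3 to.py 557 -95 130 0.009
```

```text
11.1833 [556.2  44.7 134.1] yaw 0.008 shift [ -0.3 139.7   4.1] turn -0.001 w 0.035848786663038 q6 1.5980320277173459
```

Tips are at z≈120, which is right against the handle (110–131). I push toward -y (tool +y).

Call:
{"method": "carry_out", "body": {
  "rows": [
    [[0, 0, 8, 2, 0], [0, 0, 18, 2, 0], [0, 0, 28, 2, 0], [0, 0, 38, 2, 0], [0, 0, 48, 2, 0], [0, 0, 58, 2, 0], [0, 0, 68, 2, 0], [0, 0, 78, 2, 0]]
  ]
}}

```text
clock: 11.85
ee_pos: [557.1, -33.5, 132.4]
tcp_rot: [1.0, 0.005, 0.0, -0.0]
contact_force: [0.1, 1.5, 1.8]
width: 0.0
gripper_force: 1.1
```

Call:
{"method": "carry_out", "body": {
  "rows": [
    [[0, 0, 8, 0, 0], [0, 0, 16, 0, 0], [0, 0, 24, 0, 0], [0, 0, 32, 0, 0], [0, 0, 40, 0, 0], [0, 0, 45, 0, 0], [0, 0, 48, 0, 0], [0, 0, 48, 0, 0]]
  ]
}}

```text
clock: 12.52
ee_pos: [557.0, -81.3, 131.7]
tcp_rot: [1.0, 0.005, -0.0, 0.0]
contact_force: [-0.2, -0.4, 0.2]
width: 0.1
gripper_force: 0.0
```

Call:
{"method": "carry_out", "body": {
  "rows": [
    [[0, 0, 3, 0, 0], [0, 0, 6, 0, 0], [0, 0, 9, 0, 0], [0, 0, 11, 0, 0], [0, 0, 11, 0, 0]]
  ]
}}

```text
clock: 12.93
ee_pos: [557.0, -91.7, 131.7]
tcp_rot: [1.0, 0.005, -0.0, 0.0]
contact_force: [-1.1, 0.5, -0.1]
width: -0.1
gripper_force: 0.1
```

Call:
{"method": "carry_out", "body": {
  "rows": [
    [[0, 0, 1, 0, 0], [0, 0, 2, 0, 0], [0, 0, 3, 0, 0], [0, 0, 4, 0, 0], [0, 0, 4, 0, 0]]
  ]
}}

```text
clock: 13.35
ee_pos: [557.2, -95.5, 131.9]
tcp_rot: [1.0, 0.005, -0.0, 0.0]
contact_force: [-1.5, 1.7, 0.6]
width: 0.1
gripper_force: 0.5
```

```bash
cat > cov.py <<'E'
from h import *
d=cam('wrist');P=cloud(d);ok=d['z_map']>0;h=P[...,2]
m=ok&(h>122)&(h<134)&(P[...,1]>-160)&(P[...,1]<-60)&(P[...,0]>550)&(P[...,0]<620)
print('handle',m.sum(),np.percentile(P[m],[2,50,98],axis=0).round(1) if m.sum() else '')
E
python3 look.py g.png; python3 cov.py
```

```text
13.4 [557.33987931 -95.51514888 131.92260465] 0.00980440886926481 [-2.13680986e-01  1.56493614e-01  1.95351120e+00 -1.89024332e-04
  1.03166301e+00  1.34740797e+00] [-0.60632193  0.80911486  0.76617105] [631.46721516 -94.1110592  259.2837734 ]
handle 2669 [[ 552.2 -119.6  123.1]
 [ 574.4 -112.5  129.4]
 [ 601.6  -84.6  132.9]]
```

View pics/g.png

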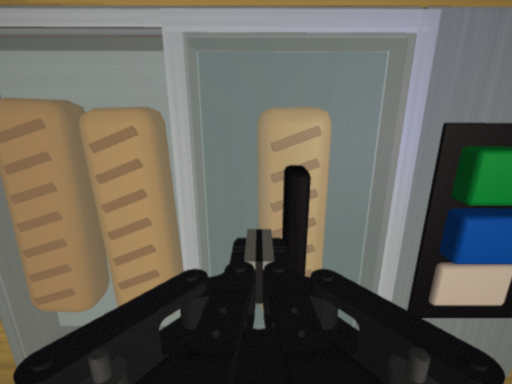

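The cover lies almost over the bay, with its handle at px column 295 beside the fingertips. I push on to the stop.

Call:
{"method": "carry_out", "body": {
  "rows": [
    [[0, 0, 1, 0, 0], [0, 0, 2, 0, 0], [0, 0, 3, 0, 0], [0, 0, 4, 0, 0], [0, 0, 4, 0, 0]]
  ]
}}

```text
clock: 13.87
ee_pos: [557.4, -97.9, 132.0]
tcp_rot: [1.0, 0.005, -0.0, -0.002]
contact_force: [-1.1, 6.8, 0.7]
width: -0.1
gripper_force: 3.6
```

Call:
{"method": "carry_out", "body": {
  "rows": [
    [[0, 0, 1, 0, 0], [0, 0, 2, 0, 0], [0, 0, 3, 0, 0], [0, 0, 3, 0, 0]]
  ]
}}

```text
clock: 14.2
ee_pos: [557.4, -98.2, 132.0]
tcp_rot: [1.0, 0.004, -0.0, -0.004]
contact_force: [-0.8, 15.9, 1.6]
width: -0.1
gripper_force: 8.0
```

It's on the stop (16 N, no further travel). I back off, rise and go over the green key.

Call:
{"method": "carry_out", "body": {
  "rows": [
    [[0, 0, -6, 0, 0], [0, 0, -12, 0, 0], [0, 0, -12, -25, 0], [0, 0, -12, -50, 0], [0, 0, -12, -65, 0], [0, 0, -12, -65, 0]]
  ]
}}

```text
clock: 14.7
ee_pos: [560.5, -91.4, 201.8]
tcp_rot: [1.0, 0.005, 0.004, 0.001]
contact_force: [0.8, -0.6, 1.0]
width: 0.2
gripper_force: 0.0
```

Call:
{"method": "carry_out", "body": {
  "rows": [
    [[0, 10, 35, 0, 0], [0, 20, 70, 0, 0], [0, 30, 105, 0, 0], [0, 37, 135, 0, 0], [0, 39, 148, 0, 0], [0, 39, 148, 0, 0], [0, 39, 148, 0, 0]]
  ]
}}

```text
clock: 15.28
ee_pos: [597.1, -238.2, 195.7]
tcp_rot: [1.0, 0.004, -0.001, -0.001]
contact_force: [0.4, 0.4, -0.2]
width: 0.1
gripper_force: 0.0
```

```bash
python3 to.py 596.5 -236.5 135 0.009; python3 look.py i.png; python3 cov.py
python3 - <<'E'
from h import *
d=cam('wrist');P=cloud(d);ok=d['z_map']>0;h=P[...,2]
hsv=cv2.cvtColor(d['img'],cv2.COLOR_RGB2HSV)
m=ok&(hsv[...,0]>40)&(hsv[...,0]<80)&(hsv[...,1]>130)&(h>112)&(h<120)
print(m.sum(),np.percentile(P[m],[3,50,97],axis=0).round(1))
E
```

```text
15.2833 [ 597.1 -238.2  195.7] yaw 0.008 shift [-0.5 -1.7 60.7] turn -0.001 w 0.14010481345969075 q6 1.1440847083330832
15.3333 [ 597.05932782 -237.3038512   195.92273458] 0.009247679692891139 [-4.17309936e-01  2.38270782e-01  1.72856424e+00  4.89171692e-04
  1.17678484e+00  1.14405150e+00] [ 0.15105346  0.68067478 -0.03322201] [ 671.50221219 -237.11578724  323.09700345]
handle 1208 [[ 551.1 -122.7  122.5]
 [ 578.7 -119.   129. ]
 [ 602.1 -111.7  130.7]]
2196 [[ 582.7 -259.2  112.8]
 [ 597.8 -236.3  114.6]
 [ 611.6 -213.1  115.9]]
```

View pics/i.png

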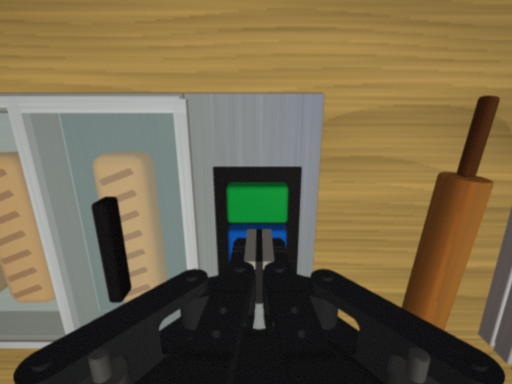

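The cover is shut (handle at y≈-117). The green key is centred at (597,-236), right below the tips. Now I press it.

Call:
{"method": "carry_out", "body": {
  "rows": [
    [[0, 0, -1, 20, 0], [0, 0, -1, 42, 0], [0, 0, -1, 56, 0], [0, 0, -1, 61, 0], [0, 0, -1, 61, 0], [0, 0, -1, 61, 0]]
  ]
}}

```text
clock: 15.93
ee_pos: [597.9, -236.5, 136.2]
tcp_rot: [1.0, 0.005, -0.0, -0.0]
contact_force: [-0.3, -0.5, 0.3]
width: -0.2
gripper_force: 0.0
```

Call:
{"method": "carry_out", "body": {
  "rows": [
    [[0, 0, 0, 3, 0], [0, 0, 0, 6, 0], [0, 0, 0, 9, 0], [0, 0, 0, 11, 0], [0, 0, 0, 13, 0], [0, 0, 0, 14, 0], [0, 0, 0, 14, 0]]
  ]
}}

```text
clock: 16.52
ee_pos: [597.5, -237.0, 121.5]
tcp_rot: [1.0, 0.005, -0.0, -0.0]
contact_force: [-0.3, -0.9, 0.3]
width: 0.1
gripper_force: 0.0
```

Call:
{"method": "carry_out", "body": {
  "rows": [
    [[0, 0, 0, 1, 0], [0, 0, 0, 2, 0], [0, 0, 0, 2.5, 0], [0, 0, 0, 2.5, 0]]
  ]
}}

```text
clock: 16.85
ee_pos: [597.7, -237.0, 120.0]
tcp_rot: [1.0, 0.005, -0.0, -0.0]
contact_force: [-2.8, 0.4, 4.3]
width: -0.1
gripper_force: 2.2
```

Call:
{"method": "carry_out", "body": {
  "rows": [
    [[0, 0, 0, -10, 0], [0, 0, 0, -35, 0], [0, -20, 0, -70, 0], [0, -60, 0, -90, 0], [0, -90, 0, -90, 0], [0, -90, 0, -90, 0], [0, -90, 0, -90, 0]]
  ]
}}

```text
clock: 17.43
ee_pos: [506.8, -238.0, 210.4]
tcp_rot: [1.0, 0.004, 0.001, 0.0]
contact_force: [0.6, 0.5, -0.4]
width: 0.0
gripper_force: 0.0
```

```bash
python3 look.py j.png
python3 - <<'E'
from h import *
d=cam('wrist');P=cloud(d);ok=d['z_map']>0;h=P[...,2]
for n,x in [('green',597),('blue',559),('white',520)]:
  m=ok&(abs(P[...,0]-x)<9)&(abs(P[...,1]+236.5)<15)&(h>90)&(h<130)
  print(n,m.sum(),np.median(h[m]).round(1) if m.sum() else '')
m=ok&(h>122)&(h<134)&(P[...,1]>-160)&(P[...,1]<-60)&(P[...,0]>500)&(P[...,0]<620)
print(np.percentile(P[m],[2,50,98],axis=0).round(1))
E
```

```text
17.4833 [ 507.8355242  -238.03170782  210.07761591] 0.009013272853633823 [-4.82902890e-01  7.32545346e-02  1.89154424e+00  3.29732418e-04
  1.17516873e+00  1.07875373e+00] [-0.69028589 -1.0541574   0.37926316] [ 580.8186917  -236.6047582   337.94584008]
green 898 104.8
blue 847 114.8
white 744 114.8
[[ 515.9 -122.9  122.7]
 [ 561.9 -119.1  129.1]
 [ 600.6 -111.6  130.9]]
```

View pics/j.png

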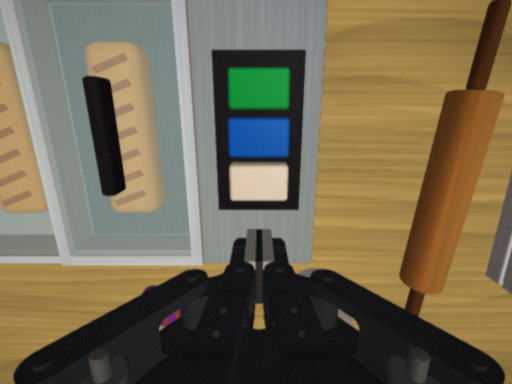

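The green key is down (105 mm), white and blue are up (115 mm), the cover is shut over the roll, and the arm is clear of everything.

```bash
python3 -c "from bench import *; print(finish_job())"
```

```text
the job is handed in; nothing more can be done
None
```

The job is handed in at about 17.5 s on the robot clock: the roll lies flat in the open bay, the cover is shut on its stop, the green key stays down with white popped up, and the arm touches nothing.

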